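Clear, unlatch and hold open the parts cage gate

ROBOT

A 6-joint arm with a two-finger parallel gripper is mounted at the origin on a cart in front of the work surface, level with it; the furniture and walls round the work are solid. World frame = base frame: x ahead of the robot, y to its left, z up, the work surface at z = 0. Lengths are in mm, angles in degrees, forces in N, time in s.
With the tool pointing down it reaches from about 350 to 850 mm from the base axis. Payload 8.1 kg.
Tool frame: the origin (TCP) lies between the finger pads; the fingertips stand 22 mm ahead of it and the grasp point (between the pads) lies 3 mm ahead of it; z points along the fingers, y is the line along which they close (so a half turn about z gives the same grasp; the last joint's range is limited). The gripper opens to 85 mm and grips with 20 to 120 N. Pads are 22 mm wide; open, the fingers measure 114 mm over their backs; the gripper's body (76 mm by 85 mm) begins 54 mm behind the grasp point. The pads swing forward as they close: fully open they stand 13 mm farther back than shut.
Start: joints at [70.967, 7.471, 85.268, -0, 87.261, -4.893], TCP at [146.559, 581.83, 253.292] pointing down, gripper open.
Joint ranges: [-169.43, 169.43], [-51.17, 129.36], [1.28, 143.12], [-76.62, 256.62], [0, 156.53], [-152.29, 152.29]. Speed limits (degrees/s): [136.94, 136.94, 159.86, 180, 180, 180].

INTERFACE

Orientations are given as [roll, pitch, yaw] about the fixed x, y, z axes, in that order (R = Rz(yaw) Ry(pitch) Rx(roll)).
In Python, from bench import r, vision gives the robot as it stands.
- The arm moves only by the tool step_arm, never from a script. Its argument "targets" is a list that holds one entry, the list of rows, each a list of 6 numbers: the shift along the world's x, y, z in mm, then the turn, a rotation vector about the world's x, y, z in rad. In form: [[[x, y, z, rx, ry, rz], ...]]. A call has 1 to 12 rows; each row is the pose to reach, as a shift and turn from the pose commanded when the call began; what a row does not reach only later rows make up. A row lasts 1/12 s, in which the tool goes at most 41.7 mm and 7.16 degrees, less where a joint would pass 70% of its speed; a pose out of reach is approached as far as the arm can. A call with a gripper value outside its range is refused whole. "fingers" is the gripper's target within -1 to 1 (shut at 1, half-way at 0, fully open at -1), set as the call begins (left out, the last holds). The fingers move at their own pace and stop on an object; "newtons" is the grip in N (left out, the last holds). Time passes only in rows, so rows that repeat a pose let the fingers close. It gives the time, the measured TCP pose, the force, the opening and the grip force at its end, in the units of the state.
- r.sense(): the state, without advancing time (a new reading comes with each control period).
- vision.snapshot(name): name is "scene" or "top"; returns a dict with "img" (384x512x3 uint8, blue, green, red), "mtx" (3x3 intrinsics, pixels), "eye" and "attitude" of the camera in the world. Camera axes: x right, y up, looking along -z (the intrinsics and any distortion apply to the point x, -y, -z); pixel columns grow to the right and rows downward; lengths in mm; the calibration is good to about 2 mm. A picture is of the moment at which its call begins. There is no depth.
- r.hand_in(): hands the job in; it is judged then, once.
The state is a dict: "time": time; "joint_pos": joint angles; "qd": joint speeds; "joint_efforts": joint torques, N m; "tool_pos": TCP position; "tcp_rot": TCP orientation; "ft_force": force on the tool from outside, world axes, zero at the start; "wrist_torque": the same for the moment, N m; "finger_gap": finger opening in mm; "grip_force": force on a finger pad.
Only numpy, scipy, OpenCV 4.12 (cv2) and the standard library are available. Lean on these libraries where they do the work, as an engineer would, in place of code of your own. Each camera call takes 0.05 s, during which the arm holds its last target. There are 200 camera calls.

TASK

Take the wire bench brush that lies in front of the cage's right and sweep the two channel offcuts on the bench right out of the path of the cage's gate, touching them with the brush only, then put the brush down on the bench, also clear of that path. Release the gate by squeezing its two catches fully shut, the one by the hinge first and then the one at the free end. Swing the gate by its round upright handle past its detent until it is wide open (at least 75 degrees), and finish while still holding it there by the handle: it is sprung and swings back if let go.

Things in the scene. Friction and masses are not known exactly. Their poses are not given: they have to be found in the camera images.
- brush_grip (a point): Grip point on the wooden handle of the brush that lies front right (22 mm wide here, wood from 33 to 47 mm above the bristle tips; this point 38 mm up, 20 mm behind the brush's middle, behind the bristles). Axes: y along the brush to the handle's end, z up. The bristle head, 28 mm wide, spans 25 to 150 mm from here along -y; the handle ends at y = +110 mm.
- brush: The same brush: wooden back, 260 x 32 x 48 mm, bristles down, 0.14 kg; origin under its middle, at the bristle tips. (A second brush far back by the wall is part of the room.)
- offcut_a_center (a point): Centre (12 mm up) of one loose offcut of U-shaped aluminium channel, 34 x 28 x 24 mm, about 60 g.
- offcut_b_center (a point): Centre (12 mm up) of the other, identical offcut.
- offcut_a: The same offcut as point offcut_a_center; origin at the centre of its underside.
- offcut_b: The same offcut as point offcut_b_center; origin at the centre of its underside.
- cage: Grey fixed steel cage, open on top: 190 mm deep, 270 mm wide, 100 mm high, front rail top at z = 100 mm; origin at the centre of its underside. Axes: x into the cage (away from the robot), y along its front to the left, z up. On its rim at the hinge are a cam and plunger, up to z = 122 mm.
- gate_hinge (a point): Point at z = 0 on the gate's vertical hinge axis (left front corner of the cage), axes as the cage. The shut gate runs 222 mm along -y, 100 mm high, 8 mm above the bench, and sweeps a quarter circle of that radius over the bench on the -x side. The offcuts start in it; one is clear when its centre is over 250 mm from this axis.
- gate (a joint): Gate angle in rad: 0 shut, grows as the free end swings toward the robot (clockwise from above), stop at 1.65. The catches lock it at 0. A return spring pulls it shut (2 to 3 N at the handle when wide) and a spring detent resists most between 0.2 and 0.6 rad (pull of about 5 N at the handle); let go beyond it, the gate falls back to about 0.55.
- gate_handle: Round upright steel handle post fixed to the gate's top edge, 16 mm diameter, 52 mm tall (z = 100 to 152 mm), free above; origin at its centre (z = 126 mm). With the gate shut it stands 165 mm from the hinge along the gate (-y of the cage) and 30 mm in front of the gate (-x); it may turn between the fingers.
- catch_a (a joint): Travel in m of the sliding tab of the catch nearest the hinge: 0 locked, 0.014 squeezed fully (stop); over 0.011 frees the gate. About 4 N friction; it stays where it is left.
- catch_a_tab: Sliding upright tab of the catch nearest the hinge; origin at its centre (z = 126 mm). Plate 22 mm (cage x) by 6 mm (cage y) by 44 mm high, top at z = 148 mm. It slides toward its post along cage +y; the locking bolt and its staple run low beside it, on the far side from the post, up to z = 125 mm.
- catch_a_post: Fixed upright post of the same catch, 22 x 6 x 48 mm, top at z = 148 mm; origin at its centre (z = 124 mm), 42 mm from the tab's centre along cage +y when locked (48 mm over the outer faces, 34 mm when squeezed). Squeeze tab and post together from above, fingertips no lower than z = 127 mm; only the tab gives way, so centre the fingers on the squeezed pair.
- catch_b (a joint): The same for the catch at the gate's free end (105 mm farther from the hinge).
- catch_b_tab: Sliding tab of the catch at the free end, as catch_a_tab.
- catch_b_post: Fixed post of the catch at the free end, as catch_a_post.
There are look-alikes about, which are no part of the job. What is shaped like the offcut_b but brown or green is not meant.

How it is judged:
By the outcome, as a careful person would: the job done as asked, in the order asked, and still so for the second after the job is handed in, while the arm keeps its last pose, push and grip.
It also fails if it takes over 72 s, if anything falls off the work surface, if the arm or the gripper's body presses on something with over 40 N, if the wrist force passes 120 N, or if a joint passes its speed limit or range.

## Working session

There is one attempt and no reset: what is moved stays moved. The work goes in short steps, Python scripts to look and compute and a tool call to move; the robot and the scene stay as the last step left them, time stands still between calls to the robot, and variables do not carry over. Pictures are saved under pics/ and viewed, at most 10 in all, crops included, and the job is handed in when it is done.

Besides the shell and the picture viewer there is one more tool, called after "Call:" by a JSON object that holds its "method" and its "body". step_arm: Moves the arm, as the interface text tells. Its arguments: {"type":"object","properties":{"targets":{"type":"array"},"fingers":{"type":"number"},"newtons":{"type":"number"}},"required":["targets"]}

```bash
mkdir -p pics; cat > h.py <<'E'
import numpy as np, cv2
from bench import r, vision
def snap(n,f=None):
    s=vision.snapshot(n)
    if f: cv2.imwrite('pics/'+f,s['img'])
    return s
def R(s):
    a=np.array(s['attitude'],float)
    if a.shape==(3,3): return a
    from scipy.spatial.transform import Rotation as Q
    return Q.from_euler('xyz',a,degrees=True).as_matrix() if a.size==3 else Q.from_quat(a).as_matrix()
def ray(s,u,v):
    d=np.linalg.inv(np.array(s['mtx']))@[u,v,1]; return R(s)@(d*[1,-1,-1])
def onz(s,u,v,z):
    e=np.array(s['eye'],float); d=ray(s,u,v); return e+d*(z-e[2])/d[2]
def proj(s,p):
    c=R(s).T@(np.array(p,float)-s['eye'])*[1,-1,-1]; q=np.array(s['mtx'])@c; return q[:2]/q[2]
E
python3 - <<'E'
from h import *
for n in('scene','top'):
    s=snap(n,n+'1.png'); print({k:(v if k!='img' else 0) for k,v in s.items()})
print(r.sense())
E
```

```text
{'img': 0, 'mtx': array([[383.71801827,   0.        , 259.81953709],
       [  0.        , 383.71801827, 193.18138448],
       [  0.        ,   0.        ,   1.        ]]), 'eye': array([-104.00023928, -440.48384623,  504.88673372]), 'attitude': array([ 65.27189786,  -0.79134848, -59.39757654])}
{'img': 0, 'mtx': array([[441.45169116,   0.        , 257.14325719],
       [  0.        , 441.45169116, 190.68564903],
       [  0.        ,   0.        ,   1.        ]]), 'eye': array([ 353.58580316,  -17.03038306, 1375.34949603]), 'attitude': array([ 11.36903813,  -1.17559203, -91.05373539])}
{'time': 0.1, 'joint_pos': array([ 7.09652889e+01,  7.51317474e+00,  8.53238669e+01, -6.90548190e-04,
        8.72630083e+01, -4.89377645e+00]), 'qd': array([-0.07330021, -0.14829947, -0.18689417, -0.05083156,  0.05857168,
       -0.05904711]), 'joint_efforts': array([ 1.82257805e-03, -5.70946276e+01, -5.01942372e+01, -8.28036264e-05,
        7.99586065e-03,  8.50762490e-05]), 'tool_pos': array([146.41902379, 581.37102266, 252.31643127]), 'tcp_rot': array([-1.79900256e+02, -7.84793681e-03,  1.65859092e+02]), 'ft_force': array([ 0.0378934 , -0.27405421,  0.52991606]), 'wrist_torque': array([-0.00889097,  0.05767276,  0.04042474]), 'grip_force': 0.0, 'finger_gap': 85.552655126496}
```

View pics/top1.png

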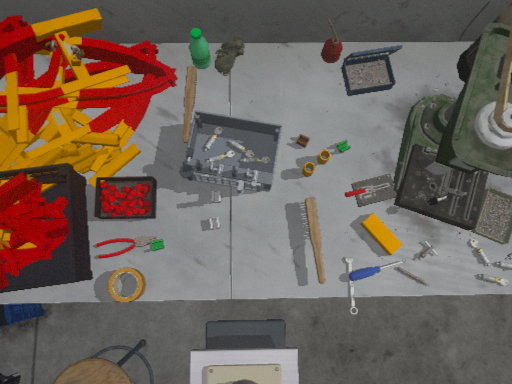

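View pics/scene1.png

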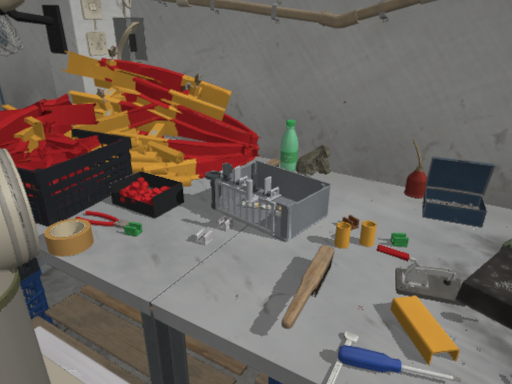

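The top view shows the cage at (232,152), two silver offcuts at (216,197) and (213,223), and the front-right brush from (308,198) to (322,282). The look-alikes are a brown piece at (303,141), a green one at (343,147) and a second brush at (190,105). The silver pair fits, because they are grey and lie in front of the gate. I'll confirm this in an enlarged crop.

```bash
python3 - <<'E'
from h import *
a=cv2.imread('pics/top1.png');b=cv2.imread('pics/scene1.png')
cv2.imwrite('pics/topc.png',cv2.resize(a[108:238,170:330],None,fx=4.6,fy=4.6,interpolation=cv2.INTER_CUBIC))
cv2.imwrite('pics/scenec.png',cv2.resize(b[155:255,190:335],None,fx=5.5,fy=5.5,interpolation=cv2.INTER_CUBIC))
s=vision.snapshot('top')
for n,u,v,z in [('offA',216,197,12),('offB',213.5,223,12),('br tail',322,282,40),('br head',308.5,198,48),('cage lf top',181,181,100),('rf',272,188,100),('rb',281,125,100),('lb',195,114,100)]: print(n,onz(s,u,v,z).round(0))
E
```

```text
offA [609.  79.  12.]
offB [527.  87.  12.]
br tail [ 342. -237.   40.]
br head [ 595. -206.   48.]
cage lf top [642. 176. 100.]
rf [617. -92. 100.]
rb [ 812. -124.  100.]
lb [850. 137. 100.]
```

View pics/topc.png

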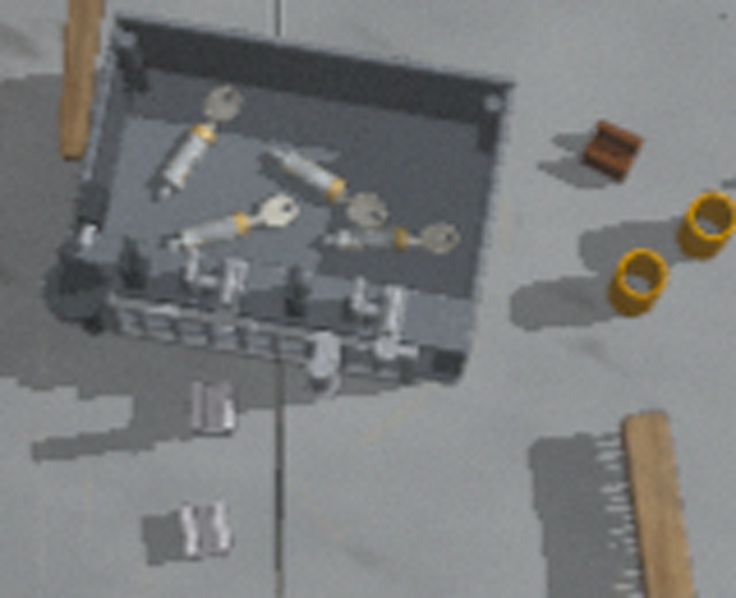

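View pics/scenec.png

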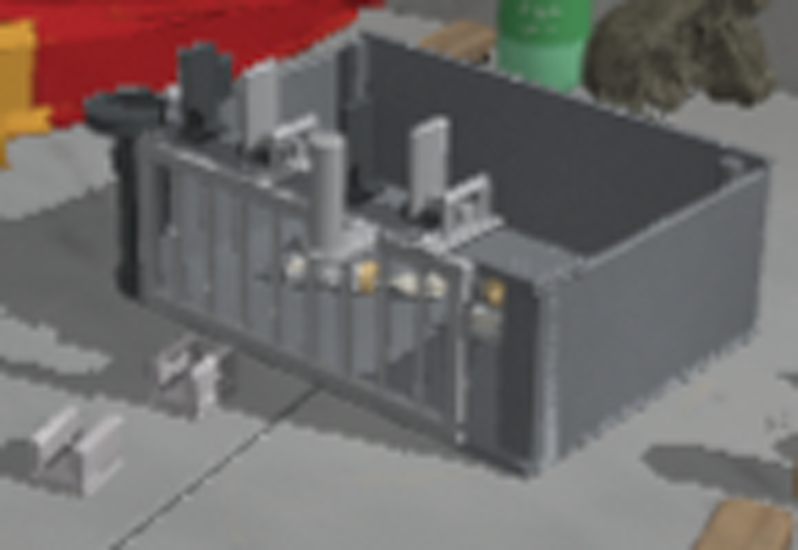

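```bash
python3 - <<'E'
from h import *
t=vision.snapshot('top'); s=vision.snapshot('scene')
def T(u,v): return 170+u/4.6,108+v/4.6
def S(u,v): return 190+u/5.5,155+v/5.5
pts={'handle':(T(323,340),S(327,137),152),'tabA':(T(190,253),S(262,63),148),'postA':(T(132,242),S(205,45),148),'tabB':(T(360,281),S(431,120),148),'postB':(T(297,268),S(357,93),148)}
P={}
for n,(a,b,z) in pts.items():
    A=onz(t,*a,z);B=onz(s,*b,z);P[n]=A;print(n,A.round(0),B.round(0))
for a,b in (('tabA','postA'),('tabB','postB'),('tabA','tabB'),('postA','postB')):
    d=P[a]-P[b];print(a,b,np.hypot(*d[:2]).round(0),np.degrees(np.arctan2(d[1],d[0])).round(1))
# brush / offcuts by colour
im=t['img'];hsv=cv2.cvtColor(im,cv2.COLOR_BGR2HSV)
m=cv2.inRange(hsv,(5,70,60),(22,200,255));m[:, :290]=0;m[:,340:]=0;m[:190]=0
n,l,st,c=cv2.connectedComponentsWithStats(m);i=1+np.argmax(st[1:,4]);print(st[i],c[i])
ys,xs=np.where(l==i)
for v in range(198,284,8):
    k=xs[ys==v]; 
    if len(k): print(v,k.min(),k.max(),onz(t,(k.min()+k.max())/2,v,47).round(0))
m=(im.min(2)>165).astype(np.uint8);m[:186]=0;m[235:]=0;m[:,:205]=0;m[:,225:]=0
ys,xs=np.where(m)
for lo,hi in((186,208),(210,235)):
    k=(ys>=lo)&(ys<hi); print(k.sum(),xs[k].min(),xs[k].max(),ys[k].min(),ys[k].max(),onz(t,(xs[k].min()+xs[k].max())/2,(ys[k].min()+ys[k].max())/2,20).round(0))
E
```

```text
handle [625.   1. 152.] [610.   5. 152.]
tabA [683.  83. 148.] [678.  84. 148.]
postA [690. 119. 148.] [684. 121. 148.]
tabB [663. -22. 148.] [659. -19. 148.]
postB [672.  17. 148.] [670.  26. 148.]
tabA postA 37.0 -101.8
tabB postB 40.0 -102.8
tabA tabB 107.0 79.6
postA postB 104.0 80.0
[305 198  20  85 694] [314.82276657 235.62391931]
198 308 313 [ 595. -212.   47.]
206 306 315 [ 570. -211.   47.]
214 307 316 [ 545. -213.   47.]
222 308 317 [ 521. -215.   47.]
230 310 319 [ 496. -220.   47.]
238 311 320 [ 472. -222.   47.]
246 313 319 [ 448. -223.   47.]
254 314 320 [ 424. -225.   47.]
262 316 321 [ 401. -228.   47.]
270 317 322 [ 377. -230.   47.]
278 319 323 [ 354. -233.   47.]
8 219 220 196 200 [604.  68.  20.]
27 210 219 217 227 [529.  83.  20.]
```

Call:
{"method": "step_arm", "body": {"targets": [[[334, -382, 0, 0, 0, 0.15], [334, -382, 0, 0, 0, 0.15], [334, -382, 0, 0, 0, 0.15], [334, -382, 0, 0, 0, 0.15], [334, -382, 0, 0, 0, 0.15], [334, -382, 0, 0, 0, 0.15], [334, -382, 0, 0, 0, 0.15], [334, -382, 0, 0, 0, 0.15], [334, -382, 0, 0, 0, 0.347], [334, -382, 0, 0, 0, 0.347], [334, -382, 0, 0, 0, 0.347], [334, -382, 0, 0, 0, 0.347]]], "fingers": -0.3, "newtons": 60}}

```text
time: 1.25
tool_pos: [472.6, 208.3, 253.5]
tcp_rot: [180.0, 0.0, -174.2]
ft_force: [0.4, 0.4, 0.2]
finger_gap: 55.5
grip_force: 0.0
```

Call:
{"method": "step_arm", "body": {"targets": [[[-31, -425, 0, 0, 0, 0], [-31, -425, 0, 0, 0, 0], [-31, -425, 0, 0, 0, 0], [-31, -425, 0, 0, 0, 0], [-31, -425, 0, 0, 0, 0], [-31, -425, 0, 0, 0, 0], [-31, -425, 0, 0, 0, 0], [-31, -425, 0, 0, 0, 0], [-31, -425, 0, 0, 0, 0], [-31, -425, 0, 0, 0, 0], [-31, -425, -100, 0, 0, 0], [-31, -425, -120, 0, 0, 0]]]}}

```text
time: 2.25
tool_pos: [442.3, -216.4, 172.4]
tcp_rot: [-179.7, 0.3, -174.5]
ft_force: [-0.2, 0.7, -0.7]
finger_gap: 55.5
grip_force: 0.0
```

Call:
{"method": "step_arm", "body": {"targets": [[[5, -7, -30, 0, 0, 0], [5, -7, -30, 0, 0, 0], [5, -7, -30, 0, 0, 0]]]}}

```text
time: 2.5
tool_pos: [444.4, -218.7, 138.7]
tcp_rot: [179.8, -0.2, -174.3]
ft_force: [0.6, -0.0, 0.3]
finger_gap: 55.3
grip_force: 0.0
```

```bash
python3 - <<'E'
from h import *
q=r.sense();print(q['tool_pos'],q['tcp_rot'])
a=snap('top')['img'];b=snap('scene')['img']
A=cv2.resize(a[180:300,270:370],None,fx=4,fy=4,interpolation=cv2.INTER_CUBIC);B=cv2.resize(b[200:340,230:345],None,fx=3.43,fy=3.43,interpolation=cv2.INTER_CUBIC)[:480]
cv2.imwrite('pics/g1.png',np.hstack([A,B]))
E
```

```text
[ 444.41290287 -218.65280363  138.68981484] [ 179.83222552   -0.21306635 -174.2896815 ]
```

View pics/g1.png

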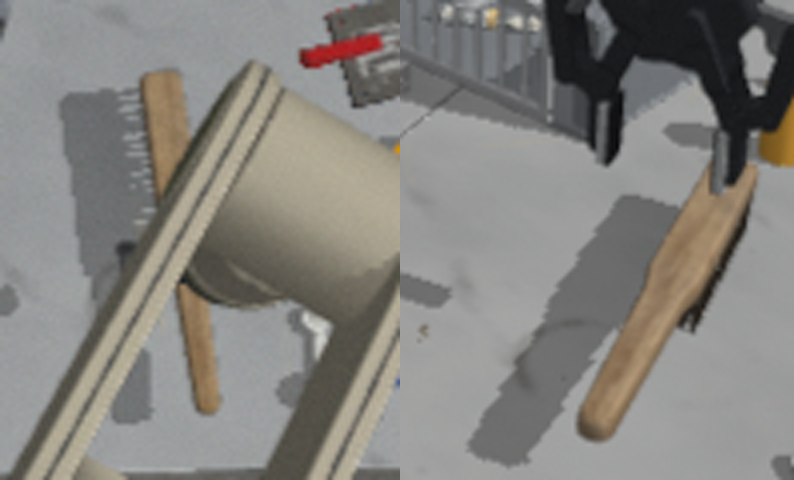

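Call:
{"method": "step_arm", "body": {"targets": [[[0, 0, 0, 0, 0, 0], [0, 0, 0, 0, 0, 0]]]}}

```text
time: 2.77
tool_pos: [447.3, -219.8, 143.0]
tcp_rot: [-179.8, 0.2, -174.2]
ft_force: [0.5, -0.7, 0.9]
finger_gap: 55.8
grip_force: 0.0
```

Call:
{"method": "step_arm", "body": {"targets": [[[0, 0, -60, 0, 0, 0], [0, 0, -60, 0, 0, 0], [0, 0, -60, 0, 0, 0], [0, 0, -60, 0, 0, 0]]]}}

```text
time: 3.1
tool_pos: [445.7, -219.0, 80.6]
tcp_rot: [180.0, -0.0, -174.2]
ft_force: [0.3, -0.3, 0.2]
finger_gap: 55.9
grip_force: 0.0
```

Call:
{"method": "step_arm", "body": {"targets": [[[3, -5, -20, 0, 0, 0], [3, -5, -40, 0, 0, 0], [3, -5, -40, 0, 0, 0], [3, -5, -40, 0, 0, 0]]]}}

```text
time: 3.43
tool_pos: [449.2, -224.5, 41.6]
tcp_rot: [-180.0, 0.0, -174.3]
ft_force: [0.6, 0.1, 0.8]
finger_gap: 55.7
grip_force: 0.0
```

Call:
{"method": "step_arm", "body": {"targets": [[[0, 0, 0, 0, 0, 0], [0, 0, 0, 0, 0, 0], [0, 0, 0, 0, 0, 0], [0, 0, 0, 0, 0, 0], [0, 0, 0, 0, 0, 0], [0, 0, 0, 0, 0, 0], [0, 0, 0, 0, 0, 0], [0, 0, 0, 0, 0, 0]]], "fingers": 1, "newtons": 60}}

```text
time: 4.1
tool_pos: [450.0, -225.0, 42.2]
tcp_rot: [-179.9, 0.1, -174.2]
ft_force: [-1.3, 1.2, 7.4]
finger_gap: 20.4
grip_force: 58.4
```

Call:
{"method": "step_arm", "body": {"targets": [[[0, 0, 30, 0, 0, 0], [-15, 20, 55, 0, 0, 0], [-20, 369, 60, 0, 0, -0.28], [-20, 369, 60, 0, 0, -0.28], [-20, 369, 60, 0, 0, -0.28], [-20, 369, 60, 0, 0, -0.28], [-20, 369, 60, 0, 0, -0.28], [-20, 369, 60, 0, 0, -0.28], [-20, 369, 60, 0, 0, -0.28], [-20, 369, 60, 0, 0, -0.28], [-20, 369, 60, 0, 0, -0.28], [-20, 369, 60, 0, 0, -0.28]]]}}

```text
time: 5.1
tool_pos: [428.7, 149.1, 101.3]
tcp_rot: [179.9, 0.1, 169.9]
ft_force: [0.5, -0.3, -1.4]
finger_gap: 20.9
grip_force: 59.5
```

```bash
python3 - <<'E'
from h import *
q=r.sense();print(q['tool_pos'],q['tcp_rot'],q['finger_gap'])
a=snap('top')['img'];b=snap('scene')['img']
A=cv2.resize(a[140:260,165:265],None,fx=4,fy=4,interpolation=cv2.INTER_CUBIC);B=cv2.resize(b[150:270,155:255],None,fx=4,fy=4,interpolation=cv2.INTER_CUBIC)
cv2.imwrite('pics/g2.png',np.hstack([A,B]))
E
```

```text
[428.68580662 149.09403572 101.30811247] [1.79868150e+02 6.24310630e-02 1.69937224e+02] 20.90482669741694
```

View pics/g2.png

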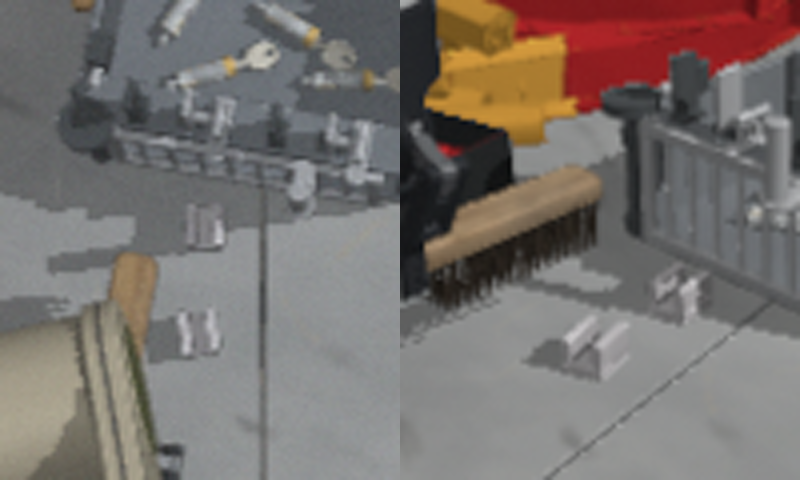

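Call:
{"method": "step_arm", "body": {"targets": [[[30, 0, 0, 0, 0, 0], [60, 0, 0, 0, 0, 0], [60, 0, -30, 0, 0, 0], [60, 0, -50, 0, 0, 0], [60, 0, -57, 0, 0, 0], [60, 0, -57, 0, 0, 0], [60, 0, -57, 0, 0, 0]]]}}

```text
time: 5.78
tool_pos: [488.8, 143.5, 43.4]
tcp_rot: [-180.0, -0.0, 169.6]
ft_force: [-0.5, -0.1, -0.5]
finger_gap: 20.8
grip_force: 60.3
```

Call:
{"method": "step_arm", "body": {"targets": [[[-2, -9, 0, 0, 0, 0], [-3, -19, 0, 0, 0, 0], [-5, -30, 0, 0, 0, 0], [-7, -42, 0, 0, 0, 0], [-10, -54, 0, 0, 0, 0], [-12, -66, 0, 0, 0, 0], [-14, -78, 0, 0, 0, 0], [-16, -90, 0, 0, 0, 0], [-18, -102, 0, 0, 0, 0], [-20, -113, 0, 0, 0, 0], [-22, -122, 0, 0, 0, 0], [-22, -126, 0, 0, 0, 0]]]}}

```text
time: 6.78
tool_pos: [466.3, 17.2, 43.1]
tcp_rot: [-180.0, -0.0, 169.6]
ft_force: [0.2, 0.4, -1.4]
finger_gap: 21.4
grip_force: 60.3
```

```bash
python3 - <<'E'
from h import *
q=r.sense();print(q['tool_pos'],q['tcp_rot'],q['finger_gap'])
a=snap('top')['img'];b=snap('scene')['img']
A=cv2.resize(a[140:260,195:295],None,fx=4,fy=4,interpolation=cv2.INTER_CUBIC);B=cv2.resize(b[170:290,185:285],None,fx=4,fy=4,interpolation=cv2.INTER_CUBIC)
cv2.imwrite('pics/g3.png',np.hstack([A,B]))
E
```

```text
[466.28717664  17.21082494  43.12807413] [-1.79982656e+02 -2.63330359e-02  1.69638370e+02] 21.352492623965404
```

View pics/g3.png

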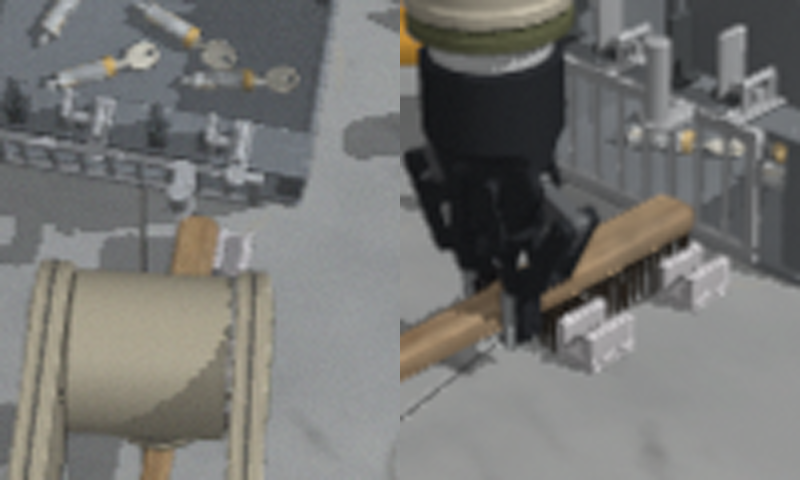

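Call:
{"method": "step_arm", "body": {"targets": [[[-2, -8, 0, 0, 0, 0], [-4, -18, 0, 0, 0, 0], [-6, -29, 0, 0, 0, 0], [-8, -41, 0, 0, 0, 0], [-10, -53, 0, 0, 0, 0], [-12, -65, 0, 0, 0, 0], [-14, -76, 0, 0, 0, 0], [-15, -84, 0, 0, 0, 0], [-15, -87, 0, 0, 0, 0], [-15, -87, 0, 0, 0, 0]]]}}

```text
time: 7.72
tool_pos: [451.8, -69.2, 43.3]
tcp_rot: [-180.0, 0.0, 169.6]
ft_force: [0.2, -1.1, -1.5]
finger_gap: 21.1
grip_force: 60.3
```

Call:
{"method": "step_arm", "body": {"targets": [[[0, 8, 0, 0, 0, 0], [0, 8, 20, 0, 0, 0], [-5, 8, 50, 0, 0, 0], [-8, -158, 60, 0, 0, 0.2], [-8, -158, 60, 0, 0, 0.28], [-8, -158, 60, 0, 0, 0.28], [-8, -158, 60, 0, 0, 0.28], [-8, -158, 60, 0, 0, 0.28], [-8, -158, 30, 0, 0, 0.28], [-8, -158, 5, 0, 0, 0.28], [-8, -158, -1, 0, 0, 0.28], [-8, -158, -1, 0, 0, 0.28]]]}}

```text
time: 8.72
tool_pos: [443.5, -225.2, 41.8]
tcp_rot: [179.9, -0.1, -174.2]
ft_force: [-0.0, -0.5, -1.0]
finger_gap: 21.1
grip_force: 61.4
```

Release, then lift, and check the offcuts.

Call:
{"method": "step_arm", "body": {"targets": [[[0, 0, -1, 0, 0, 0], [0, 0, -1, 0, 0, 0], [0, 0, -1, 0, 0, 0], [0, 0, -1, 0, 0, 0], [0, 0, -1, 0, 0, 0]]], "fingers": -0.3}}

```text
time: 9.13
tool_pos: [444.1, -226.1, 41.5]
tcp_rot: [-180.0, 0.0, -174.2]
ft_force: [-0.5, 0.9, 0.8]
finger_gap: 55.7
grip_force: 0.0
```

Call:
{"method": "step_arm", "body": {"targets": [[[0, 0, 30, 0, 0, 0], [0, 0, 70, 0, 0, 0], [0, 0, 110, 0, 0, 0], [0, 0, 150, 0, 0, 0], [0, 0, 180, 0, 0, 0], [0, 0, 180, 0, 0, 0]]]}}

```text
time: 9.63
tool_pos: [447.1, -228.3, 229.8]
tcp_rot: [-179.6, 0.6, -174.3]
ft_force: [0.3, 0.0, 1.0]
finger_gap: 55.3
grip_force: 0.0
```

```bash
python3 - <<'E'
from h import *
q=r.sense();print(q['tool_pos'],q['tcp_rot'],q['finger_gap'])
a=snap('top')['img'];b=snap('scene')['img']
cv2.imwrite('pics/t4.png',a);cv2.imwrite('pics/s4.png',b)
A=cv2.resize(a[150:220,170:310],None,fx=5.6,fy=5.6,interpolation=cv2.INTER_CUBIC)
B=cv2.resize(b[160:195,205:345],None,fx=5.6,fy=5.6,interpolation=cv2.INTER_CUBIC)
cv2.imwrite('pics/g4.png',np.vstack([A,B]))
E
```

```text
[ 447.07096872 -228.31010798  229.79048266] [-179.55025837    0.56766614 -174.25600303] 55.31578835955539
```

View pics/g4.png

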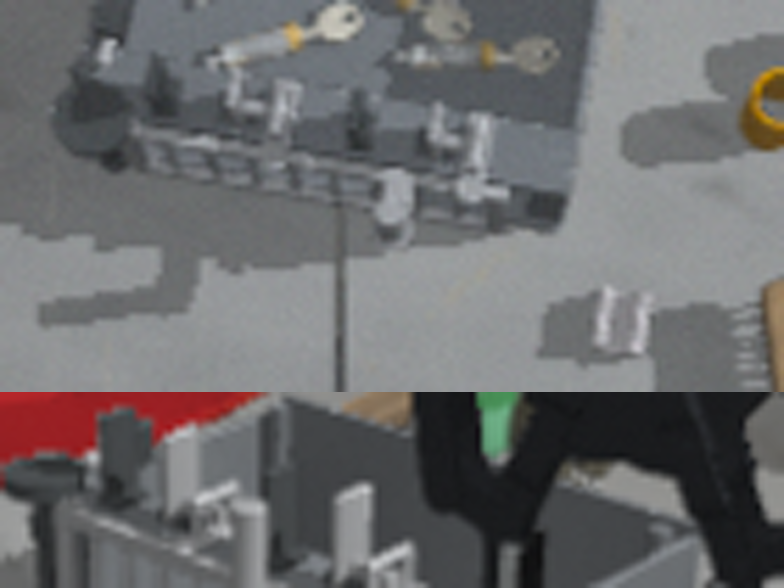

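```bash
python3 - <<'E'
from h import *
t=vision.snapshot('top'); s=vision.snapshot('scene')
T=lambda u,v:(170+u/5.6,150+v/5.6)
S=lambda u,v:(205+u/5.6,160+(v-392)/5.6)
pts={'postA':(T(162,73),S(125,413),148),'tabA':(T(233,87),S(184,431),148),'postB':(T(358,111),S(275,470),148),'tabB':(T(436,123),S(355,488),148),'handle':(T(395,188),S(250,503),152)}
for n,(a,b,z) in pts.items(): print(n,onz(t,*a,z).round(0),onz(s,*b,z).round(0))
h=np.array([668,165,0])
print('A',onz(t,*T(623,320),20).round(0), 'dist',np.hypot(*(onz(t,*T(623,320),20)-h)[:2]))
im=t['img'];m=(im.min(2)>150).astype(np.uint8);m[:200]=0;m[250:]=0;m[:,:265]=0;m[:,300:]=0
n,l,st,c=cv2.connectedComponentsWithStats(m)
for k in range(1,n): 
  if st[k,4]>4: print(st[k],onz(t,*c[k],15).round(0))
E
```

```text
postA [683. 119. 148.] [680. 118. 148.]
tabA [675.  82. 148.] [675.  81. 148.]
postB [662.  19. 148.] [657.  20. 148.]
tabB [655. -21. 148.] [658. -20. 148.]
handle [620.   0. 152.] [610.   5. 152.]
A [ 572. -124.   20.] dist 304.36943090449734
[265 200   4   4  10] [593. -77.  15.]
[276 201   5  11  25] [ 578. -114.   15.]
[296 200   4   4   6] [ 591. -177.   15.]
[283 202   4  11  23] [ 573. -134.   15.]
[271 215  21  35 318] [ 485. -122.   15.]
[270 220   4   3   5] [529. -92.  15.]
[265 244   5   6  17] [449. -75.  15.]
```

Call:
{"method": "step_arm", "body": {"targets": [[[236, 334, 10, 0, 0, -0.28], [236, 334, 10, 0, 0, -0.28], [236, 334, 10, 0, 0, -0.28], [236, 334, 10, 0, 0, -0.28], [236, 334, 10, 0, 0, -0.28], [236, 334, 10, 0, 0, -0.28], [236, 334, 10, 0, 0, -0.28], [236, 334, 10, 0, 0, -0.28], [236, 334, 10, 0, 0, -0.28], [236, 334, 10, 0, 0, -0.28], [236, 334, 10, 0, 0, -0.28], [236, 334, 10, 0, 0, -0.28]]], "fingers": -0.8, "newtons": 40}}

```text
time: 10.83
tool_pos: [679.1, 110.1, 226.9]
tcp_rot: [-179.9, -0.3, 169.9]
ft_force: [-0.0, -1.1, -0.6]
finger_gap: 77.0
grip_force: 0.0
```

Call:
{"method": "step_arm", "body": {"targets": [[[0, 0, -25, 0, 0, 0], [0, 0, -25, 0, 0, 0], [0, 0, -25, 0, 0, 0]]]}}

```text
time: 11.08
tool_pos: [677.6, 106.3, 203.2]
tcp_rot: [-179.9, -0.3, 169.6]
ft_force: [0.2, 0.8, -0.5]
finger_gap: 77.1
grip_force: 0.0
```

Call:
{"method": "step_arm", "body": {"targets": [[[2, 1, -15, 0, 0, 0], [2, 1, -28, 0, 0, 0], [2, 1, -38, 0, 0, 0], [2, 1, -46, 0, 0, 0], [2, 1, -51, 0, 0, 0], [2, 1, -51, 0, 0, 0], [2, 1, -51, 0, 0, 0]]]}}

```text
time: 11.67
tool_pos: [681.7, 108.6, 155.0]
tcp_rot: [-180.0, -0.0, 169.7]
ft_force: [0.2, -0.4, 0.4]
finger_gap: 76.8
grip_force: 0.0
```

```bash
python3 - <<'E'
from h import *
q=r.sense();print(q['tool_pos'],q['ft_force'])
a=snap('top')['img'];b=snap('scene')['img']
A=cv2.resize(a[150:260,200:305],None,fx=4,fy=4,interpolation=cv2.INTER_CUBIC);B=cv2.resize(b[130:220,200:290],None,fx=4.9,fy=4.9,interpolation=cv2.INTER_CUBIC)[:440]
A=cv2.copyMakeBorder(A,0,440-A.shape[0],0,0,0);B=cv2.copyMakeBorder(B,0,440-B.shape[0],0,0,0)
cv2.imwrite('pics/g5.png',np.hstack([A[:440],B]))
print(A.shape,B.shape)
E
```

```text
[681.67417071 108.61551863 154.97130065] [ 0.18146754 -0.37138761  0.38883156]
(440, 420, 3) (440, 441, 3)
```

View pics/g5.png

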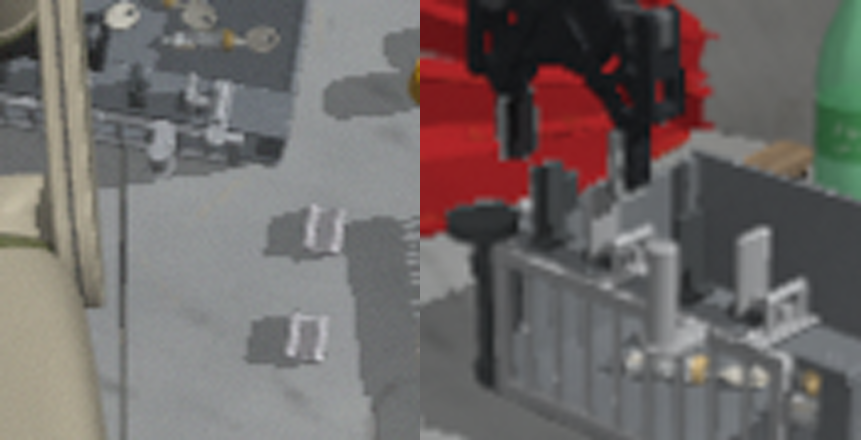

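```bash
python3 - <<'E'
from h import *
s=vision.snapshot('scene');t=vision.snapshot('top')
c=np.array([680.5,108.3]);y=np.array([.18,.984]);x=np.array([.984,-.18])
f=lambda p:((proj(s,p)-[200,130])*4.9+[420,0]).round(0)
for k in(-38.5,38.5):
  for w in (-11,11): print(k,w,[f([*(c+k*y+w*x),z]) for z in(133,138,143,148)])
for n,p in dict(postA=(681.5,119,148),tabA=(675,81.5,148),tabB=(656.5,-20.5,148),handle=(617,2,152)).items(): print(n,f(p))
q=(276.8,234.3);print(onz(t,*q,12))
E
```

```text
-38.5 -11 [array([606., 218.]), array([606., 209.]), array([606., 201.]), array([606., 192.])]
-38.5 11 [array([635., 207.]), array([635., 198.]), array([635., 190.]), array([635., 181.])]
38.5 -11 [array([506., 183.]), array([505., 174.]), array([505., 166.]), array([505., 157.])]
38.5 11 [array([535., 172.]), array([534., 164.]), array([534., 156.]), array([534., 147.])]
postA [554. 164.]
tabA [605. 181.]
tabB [755. 232.]
handle [675. 241.]
[ 488.8051963  -108.30615571   12.        ]
```

Call:
{"method": "step_arm", "body": {"targets": [[[0, 0, -4, 0, 0, 0], [0, 0, -4, 0, 0, 0], [0, 0, -4, 0, 0, 0], [0, 0, -4, 0, 0, 0], [0, 0, -4, 0, 0, 0], [0, 0, -4, 0, 0, 0], [0, 0, -4, 0, 0, 0], [0, 0, -4, 0, 0, 0], [0, 0, -4, 0, 0, 0], [0, 0, -4, 0, 0, 0]]], "fingers": 1, "newtons": 40}}

```text
time: 12.7
tool_pos: [682.6, 112.2, 152.4]
tcp_rot: [179.7, 0.1, 169.8]
ft_force: [2.1, 13.1, 1.7]
finger_gap: 31.9
grip_force: 44.7
```

Call:
{"method": "step_arm", "body": {"targets": [[[0, 3, 0, 0, 0, 0], [0, 3, 0, 0, 0, 0], [0, 3, 0, 0, 0, 0], [0, 3, 0, 0, 0, 0], [0, 3, 0, 0, 0, 0]]], "fingers": -0.8}}

```text
time: 13.12
tool_pos: [681.8, 111.3, 151.1]
tcp_rot: [-180.0, -0.0, 169.7]
ft_force: [0.1, 0.4, 0.2]
finger_gap: 76.8
grip_force: 0.0
```

Call:
{"method": "step_arm", "body": {"targets": [[[0, 0, 25, 0, 0, 0], [0, 0, 45, 0, 0, 0], [-10, -50, 50, 0, 0, 0], [-19, -102, 50, 0, 0, 0], [-19, -102, 50, 0, 0, 0], [-19, -102, 50, 0, 0, 0], [-19, -102, 50, 0, 0, 0]]]}}

```text
time: 13.7
tool_pos: [662.7, 8.0, 201.4]
tcp_rot: [180.0, 0.0, 169.5]
ft_force: [-0.1, 0.5, 0.0]
finger_gap: 77.1
grip_force: 0.0
```

Call:
{"method": "step_arm", "body": {"targets": [[[0, 1, -20, 0, 0, 0], [0, 1, -35, 0, 0, 0], [0, 1, -45, 0, 0, 0], [0, 1, -50, 0, 0, 0], [0, 1, -50, 0, 0, 0], [0, 1, -50, 0, 0, 0]]]}}

```text
time: 14.2
tool_pos: [662.9, 11.2, 151.4]
tcp_rot: [180.0, -0.0, 169.7]
ft_force: [0.1, 0.1, 0.0]
finger_gap: 76.9
grip_force: 0.0
```

Call:
{"method": "step_arm", "body": {"targets": [[[0, 0, 0, 0, 0, 0], [0, 0, 0, 0, 0, 0], [0, 0, 0, 0, 0, 0], [0, 0, 0, 0, 0, 0], [0, 0, 0, 0, 0, 0], [0, 0, 0, 0, 0, 0], [0, 0, 0, 0, 0, 0], [0, 0, 0, 0, 0, 0], [0, 0, 0, 0, 0, 0], [0, 0, 0, 0, 0, 0]]], "fingers": 1, "newtons": 40}}

```text
time: 15.03
tool_pos: [663.7, 9.3, 153.2]
tcp_rot: [-179.9, 0.2, 169.7]
ft_force: [-1.8, -5.2, 5.3]
finger_gap: 31.7
grip_force: 40.0
```

Call:
{"method": "step_arm", "body": {"targets": [[[0, 0, 0, 0, 0, 0], [0, 0, 0, 0, 0, 0], [0, 0, 0, 0, 0, 0], [0, 0, 0, 0, 0, 0], [0, 0, 20, 0, 0, 0], [0, 0, 45, 0, 0, 0], [-46, -4, 50, 0, 0, 0], [-46, -4, 50, 0, 0, 0], [-46, -4, 50, 0, 0, 0], [-46, -4, 50, 0, 0, 0]]], "fingers": -0.4}}

```text
time: 15.87
tool_pos: [616.9, 6.9, 201.5]
tcp_rot: [180.0, 0.0, 169.7]
ft_force: [0.2, -0.0, 1.4]
finger_gap: 60.0
grip_force: 0.0
```

```bash
python3 - <<'E'
from h import *
q=r.sense();print(q['tool_pos'],q['ft_force'])
s=snap('scene');b=s['img']
cv2.imwrite('pics/g6.png',cv2.resize(b[120:230,200:320],None,fx=5,fy=5,interpolation=cv2.INTER_CUBIC))
for p in ((617,4,152),(617,4,100)): print((proj(s,p)-[200,120])*5)
E
```

```text
[616.86840711   6.87873898 201.54236528] [ 0.17385208 -0.00528043  1.35102013]
[256.39543311 294.85714989]
[255.91686944 393.05475463]
```

View pics/g6.png

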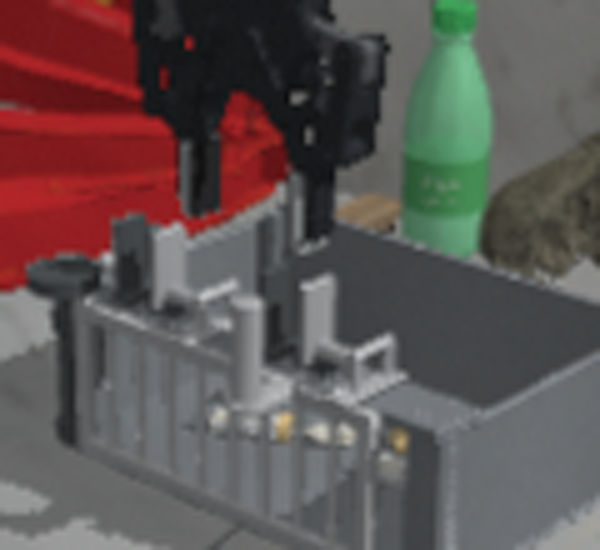

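Call:
{"method": "step_arm", "body": {"targets": [[[-3, 1, -25, 0, 0, 0], [-3, 1, -45, 0, 0, 0], [-3, 1, -60, 0, 0, 0], [-3, 1, -69, 0, 0, 0], [-3, 1, -69, 0, 0, 0], [-3, 1, -69, 0, 0, 0]]]}}

```text
time: 16.42
tool_pos: [614.2, 7.7, 132.2]
tcp_rot: [-180.0, -0.0, 169.7]
ft_force: [0.5, -0.0, 0.8]
finger_gap: 60.0
grip_force: 0.0
```

Call:
{"method": "step_arm", "body": {"targets": [[[0, 0, 0, 0, 0, 0], [0, 0, 0, 0, 0, 0], [0, 0, 0, 0, 0, 0], [0, 0, 0, 0, 0, 0], [0, 0, 0, 0, 0, 0], [0, 0, 0, 0, 0, 0], [0, 0, 0, 0, 0, 0], [0, 0, 0, 0, 0, 0]]], "fingers": 1, "newtons": 60}}

```text
time: 17.08
tool_pos: [614.2, 4.9, 133.9]
tcp_rot: [-179.8, 0.1, 169.6]
ft_force: [-4.8, -11.3, 6.5]
finger_gap: 14.5
grip_force: 58.4
```

```bash
python3 - <<'E'
from h import *
t=vision.snapshot('top'); s=vision.snapshot('scene')
print(onz(t,170+93/5.6,150+118/5.6,120).round(0),onz(s,200+64/5,120+275/5,120).round(0),onz(s,200+66/5,120+440/5,0).round(0))
from scipy.spatial.transform import Rotation as Q
H=np.array([672,160]);p0=np.array([616,3])-H
for a in range(0,90,5):
    c=Q.from_euler('z',-a,degrees=True).as_matrix()[:2,:2]@p0-p0; print(a,c.round(0))
E
```

```text
[667. 157. 120.] [651. 145. 120.] [683. 173.   0.]
0 [0. 0.]
5 [-13.   5.]
10 [-26.  12.]
15 [-39.  20.]
20 [-50.  29.]
25 [-61.  38.]
30 [-71.  49.]
35 [-80.  61.]
40 [-88.  73.]
45 [-95.  86.]
50 [-100.   99.]
55 [-105.  113.]
60 [-108.  127.]
65 [-110.  141.]
70 [-111.  156.]
75 [-110.  170.]
80 [-108.  185.]
85 [-105.  199.]
```

Call:
{"method": "step_arm", "body": {"targets": [[[0, -4, 0, 0, 0, 0], [-6, -1, 0, 0, 0, 0], [-13, 1, 0, 0, 0, 0], [-20, 4, 0, 0, 0, 0], [-26, 8, 0, 0, 0, 0], [-33, 12, 0, 0, 0, 0], [-39, 16, 0, 0, 0, 0], [-45, 20, 0, 0, 0, 0], [-50, 25, 0, 0, 0, 0]]]}}

```text
time: 17.93
tool_pos: [565.0, 32.7, 133.9]
tcp_rot: [180.0, 0.2, 169.7]
ft_force: [5.5, -3.8, 4.5]
finger_gap: 14.4
grip_force: 59.7
```

Call:
{"method": "step_arm", "body": {"targets": [[[-11, 9, 0, 0, 0, 0], [-21, 20, 0, 0, 0, 0], [-30, 32, 0, 0, 0, 0], [-38, 44, 0, 0, 0, 0], [-45, 57, 0, 0, 0, 0], [-50, 70, 0, 0, 0, 0], [-50, 70, 0, 0, 0, 0]]]}}

```text
time: 18.52
tool_pos: [512.6, 103.6, 133.7]
tcp_rot: [-179.9, -0.0, 169.7]
ft_force: [-8.8, -5.8, 13.1]
finger_gap: 14.6
grip_force: 61.3
```

Call:
{"method": "step_arm", "body": {"targets": [[[-8, 14, 0, 0, 0, 0], [-12, 28, 0, 0, 0, 0], [-14, 42, 0, 0, 0, 0], [-15, 57, 0, 0, 0, 0], [-15, 57, 0, 0, 0, 0]]]}}

```text
time: 18.93
tool_pos: [499.3, 161.3, 133.7]
tcp_rot: [180.0, 0.1, 169.8]
ft_force: [-1.5, -2.2, 8.4]
finger_gap: 14.9
grip_force: 61.3
```

Call:
{"method": "step_arm", "body": {"targets": [[[0, 14, 0, 0, 0, 0], [2, 29, 0, 0, 0, 0], [5, 43, 0, 0, 0, 0], [6, 47, 0, 0, 0, 0], [6, 47, 0, 0, 0, 0], [6, 47, 0, 0, 0, 0]]]}}

```text
time: 19.43
tool_pos: [504.3, 207.0, 133.5]
tcp_rot: [-180.0, -0.0, 169.8]
ft_force: [-6.9, -0.9, 12.1]
finger_gap: 14.5
grip_force: 61.6
```

```bash
python3 - <<'E'
from h import *
from scipy.optimize import least_squares
P=np.array([[615.5,3.5],[565,32.7],[512.6,103.6],[499.3,161.3],r.sense()['tool_pos'][:2]])
f=least_squares(lambda h:np.hypot(*(P-h).T)-167.7,[672,160]);H=f.x
a=np.degrees(np.unwrap(np.arctan2(*(P-H).T[::-1])));print(H,f.fun.round(1),(a[0]-a).round(1),r.sense()['ft_force'])
b=snap('scene','s7.png')['img'];a=snap('top','t7.png')['img']
cv2.imwrite('pics/g7.png',np.hstack([cv2.resize(a[100:300,170:340],None,fx=2.35,fy=2.35),cv2.resize(b[100:340,140:340],None,fx=1.96,fy=1.96)[:470]]))
E
```

```text
[667.4404249  164.43996998] [ 1.4 -0.8 -1.3  0.5  0.9] [ 0.  20.  50.7 71.  86.7] [-6.92097713 -0.90605158 12.13912606]
```

Call:
{"method": "step_arm", "body": {"targets": [[[-2, 0, 0, 0, 0, 0], [-2, 0, 0, 0, 0, 0], [-2, 0, 0, 0, 0, 0], [-2, 0, 0, 0, 0, 0], [-2, 0, 0, 0, 0, 0], [-2, 0, 0, 0, 0, 0]]]}}

```text
time: 20.03
tool_pos: [504.0, 206.0, 133.5]
tcp_rot: [-180.0, 0.2, 169.7]
ft_force: [3.6, -2.7, 6.1]
finger_gap: 14.4
grip_force: 60.8
```

```bash
python3 - <<'E'
from h import *
t=vision.snapshot('top');im=t['img'];m=(im.min(2)>150).astype(np.uint8);m[:200]=0;m[250:]=0;m[:,:265]=0;m[:,:262]=0;m[:,292:]=0
n,l,st,c=cv2.connectedComponentsWithStats(m)
for k in range(1,n):
  if st[k,4]>9: print(st[k],onz(t,*c[k],15).round(0))
q=r.sense();print(q['tool_pos'],q['finger_gap'],q['ft_force'],q['qd'].round(2))
E
```

```text
[277 201   4  10  21] [ 579. -114.   15.]
[283 202   4  11  21] [ 573. -134.   15.]
[272 228  11  12  54] [ 493. -109.   15.]
[281 246   9   4  20] [ 446. -134.   15.]
[503.96553239 205.95783316 133.47150063] 14.695553622917926 [ 4.08021898 -3.20618221  6.47875479] [-0.03  0.03 -0.03  0.04 -0.06  0.05]
```

```bash
python3 -c "
from bench import r
print(r.hand_in())"
```

```text
the job is handed in; nothing more can be done
None
```

I've handed the job in, but no verdict came back: by my measurements both offcuts lie over 300 mm from the hinge, the brush is set down clear, catches A then B were squeezed shut, and the gate is held by its handle at about 86°.

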